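Transfer a hanging tube basket to the next rail and latch it

ROBOT

A 7-joint arm with a two-finger parallel gripper is mounted at the origin on the work surface. World frame = base frame: x ahead of the robot, y to its left, z up, the work surface at z = 0. Lengths are in m, angles in rad, forces in N, time in s.
With the tool pointing down it reaches from about 0.4 to 0.85 m from the base axis. Payload 10.4 kg.
Tool frame: the origin (TCP) lies at the very end of the fingers, on their centre line; the grasp point (between the pads) lies 19 mm behind it; x points along the fingers, y is the direction in which the jaws open and shut, and the axes are right-handed (so a half turn about x gives the same grasp; the last joint's range is limited). The gripper opens to 85 mm and grips with 20 to 120 N. Pads are 22 mm wide; open, the fingers measure 114 mm over their backs; the gripper's body (76 mm by 85 mm) begins 54 mm behind the grasp point. The pads swing forward as they close: fully open they stand 13 mm farther back than shut.
Start: joints at [1.292, 0.332, -0.065, 1.46, 0.022, 1.35, -0.088], TCP at [0.158, -0.605, 0.231] pointing down, gripper open.
Joint ranges: [-2.6, 2.6], [-0.5, 2.12], [-1.47, 1.34], [0.16, 2.42], [-1.27, 4.41], [0.06, 2.06], [-2.6, 2.6]. Speed limits (rad/s): [2.22, 2.22, 2.79, 2.79, 3.14, 3.14, 3.14].

INTERFACE

Orientations are given as a unit quaternion [x, y, z, w].
In Python, from workcell import monitor, camera, ticket, regions_of gives the robot as it stands.
- The arm moves only by the tool step_arm, never from a script. Its argument "increments" is a list of rows, each a list of 5 numbers: the finger opening in m, from 0 to 0.0854, then the shift along the world's x, y, z in m, then the turn about the world's z in rad. A call has 1 to 12 rows; each row shifts and turns the commanded pose from where the row before left it; what a row does not reach is not made up. A row lasts 1/12 s, in which the tool goes at most 41.7 mm and 7.16 degrees, less where a joint would pass 70% of its speed; a pose out of reach is approached as far as the arm can. A call with a gripper value outside its range is refused whole. The fingers move at their own pace and stop on an object; "force" is the grip in N (left out, the last holds). Time passes only in rows, so rows that do not move let the fingers close. It gives the time, the measured TCP pose, the force and the opening at its end, in the units of the state.
- monitor.get_obs(): the state, without advancing time (a new reading comes with each control period).
- camera(name): name is "scene" or "top" or "wrist"; returns a dict with "color" (480x640x3 uint8, red, green, blue), "range_z" (480x640 float32, m along the optical axis (not along the pixel's ray), 0 where there is no reading), "fx", "fy", "cx", "cy" (pixels), "cam_to_world" (4x4, takes a point from camera to world coordinates). Camera axes: x right, y up, looking along -z (the intrinsics and any distortion apply to the point x, -y, -z); pixel columns grow to the right and rows downward; lengths in m; the calibration is good to about 2 mm. A picture is of the moment at which its call begins.
- ticket.hand_in(): hands the job in, once; it reports no verdict.
Trained networks look in a picture, given as the dict that the camera call returned (one of the last four; its "shot" number tells which), for a name from the list of things; names that differ only in an ending like _2 or _b are one class to them, and where a whole thing is asked for, a point or a joint stands for the part that bears it (a point fixed in the world has none). Each returns a list of dicts, best first, with "p" (0 to 1); they miss things now and then, are a little off and sometimes report something else, mostly with a low value. They report only what shows in the picture. A call takes as long as a camera call. They do not tell look-alikes from the thing itself.
- regions_of(picture, query): "region" (480x640 bool, what is visible of it) and "centre" ([row, column] in pixels, amid what is visible of it).
The state is a dict: "clock": time; "joint_pos": joint angles; "joint_velocities": joint speeds; "tau": joint torques, N m; "position": TCP position; "ee_rot": TCP orientation; "ft_force": force on the tool from outside, world axes, zero at the start; "torque": the same for the moment, N m; "grip_width": opening from 0.0 (shut) to 1.0 (fully open).
Only numpy, scipy, OpenCV 4.12 (cv2) and the standard library are available. Lean on these libraries where they do the work, as an engineer would, in place of code of your own. Each camera call takes 0.05 s, during which the arm holds its last target. There are 200 camera calls.

TASK

Lift the hanging tube basket over the end stop of the upper rail and hang it on the lower rail, just inside that rail's end stop. Then slide it gently along the lower rail, keeping it down on the rail, over the sprung catch until the catch snaps up behind it and the buffer holds it there, and let go. Do not ram the buffer, force the basket hard against either rail or tip it, and leave the other carrier and the glassware alone.

Things in the scene. Friction and masses are not known exactly. Their poses are not given: they have to be found in the camera images.
- basket_tab (a point): The tube basket to move: loose steel carrier, 0.28 to 0.46 kg, four glass tubes in an open frame, hanging on the upper rail. Point: centre of its upright grip tab on top, 14 mm across the rail (x), 32 mm along the rail (y), 50 mm high (25 mm below to 25 mm above the point). z up.
- basket_saddle (a point): Centre of the underside of the basket's saddle, which rests on the rail; 33 mm below the tab's centre. The saddle is a plate 26 (x) x 30 (y) x 8 mm high, the tab stands on it. Below it, either side of the 12 mm rail, a cheek 14 mm deep (-x) and a flat strap (+x, 24 mm wide along y, 62 mm long), 18 mm apart inside: 3 mm play each side.
- basket_frame (a point): Centre of the top of the basket's tube frame, 62 mm below the saddle's underside, under the rail. The frame is 44 (x) x 50 (y) mm and 57 mm high downwards from here. So with a rail running through it the basket can be raised 45 mm at most, and because of the strap it comes off along the rail, over the stop and past the free end.
- rail_a: Upper rail (fixed): square bar 12 x 12 mm, 260 mm long along its y axis, top face 180 mm above the bench. Origin on the bench under the bar's middle; post and foot at the -y end, the +y end is free, with an end stop.
- rail_a_end (a point): Top face of the upper rail at its free (+y) end. The end stop stands here on the rail's top: 12 wide, 6 thick (along the rail), 16 mm high.
- rail_b: Lower rail (fixed): bar 12 x 12 mm, 300 mm long along its y axis, top face 160 mm above the bench. Origin on the bench under its middle; the -y end is free, the post is at +y. A grey block clamped on it carries the catch and the buffer; its place varies and is not measured: the catch's upright back is 0 to 55 mm to +y of the rail's middle. Find it by feel (or eye).
- rail_b_end (a point): Top face of the lower rail at its free (-y) end, with an end stop 12 wide, 6 thick, 16 mm high standing on it.
- catch (a joint): Sprung catch in the top of the lower rail, m pushed down: 0 = up. Steel wedge 8 mm wide, 6 mm high, ramp 11 mm long towards -y with a 3 mm flat top, upright back to +y. The saddle sliding to +y pushes it down 6 mm (spring 2 N, rising to 4.4 N; sliding onto it takes about 3 to 6 N) and it snaps up behind the saddle. It passes the saddle one way only.
- buffer (a joint): Sprung rubber-faced buffer on the lower rail, m pushed in to +y: 0 = free, hard end 0.014, 1 N per mm. Its free face is 27 mm to +y of the catch's upright back, 1 to 7 mm above the rail, and meets the saddle's end. A basket held by the catch keeps it in by about 3 mm; push it in 4 to 6 mm for the catch to snap up. Over 10 mm is ramming it.
- amber0: Bystander: small amber bottle, 44 mm across, 85 mm high, beside the upper rail. Origin at the centre of its underside.
- amber1: Bystander: small amber bottle, 44 mm across, 85 mm high, beside the lower rail. Origin at the centre of its underside.
- amber2: Bystander: smaller amber bottle, 38 mm across, 70 mm high, beside the lower rail. Origin at the centre of its underside.
- beaker: Bystander: glass beaker, 64 mm across, 85 mm high, near the robot. Origin at the centre of its underside.
- dish: Bystander: glass dish, 90 mm across, 15 mm high, near the robot. Origin at the centre of its underside.
- slide_carrier: Bystander: the smaller carrier with a black ball knob on the upper rail, 36 mm long along the rail, knob top 38 mm above the rail; origin at the underside of its saddle.
Things that resemble listed ones, but are neither listed nor needed, are in the scene too. What is shaped like the part that bears basket_tab but brown is not meant.

How it is judged:
By the outcome, as a careful person would: the job done as asked, in the order asked, and still so for the second after the job is handed in, with the robot touching nothing.
It also fails if it takes over 67 s, if anything falls off the work surface, if the arm or the gripper's body presses on something with over 40 N, if the wrist force passes 120 N, or if a joint passes its speed limit or range.

## Working session

There is one attempt and no reset: what is moved stays moved. The work goes in short steps, Python scripts to look and compute and a tool call to move; the robot and the scene stay as the last step left them, time stands still between calls to the robot, and variables do not carry over. Pictures are saved under pics/ and viewed, about 8 in all and at most 12, crops included, and the job is handed in when it is done.

Besides the shell and the picture viewer there is one more tool, called after "Request:" as name(argument=value, ...) on one line, values as JSON. step_arm: Moves the arm, as the interface text tells. Its arguments: {"type":"object","properties":{"increments":{"type":"array"},"force":{"type":"number"}},"required":["increments"]}

```bash
mkdir -p pics; ls
cat > h.py <<'E'
import numpy as np, cv2
from workcell import monitor, camera, ticket, regions_of
def pts(P):
    v,u=np.mgrid[0:480,0:640]; z=P["range_z"]
    c=np.stack([(u-P["cx"])/P["fx"]*z,-(v-P["cy"])/P["fy"]*z,-z,np.ones_like(z)],-1)
    W=c@np.array(P["cam_to_world"]).T
    W=W[...,:3]; W[z==0]=np.nan; return W
def save(P,n): cv2.imwrite(f"pics/{n}.png",P["color"][...,::-1])
E
python3 - <<'E'
from h import *
o=monitor.get_obs(); print({k:np.round(v,3) for k,v in o.items()})
for n in["scene","top"]:
    P=camera(n); save(P,n+"0"); W=pts(P); print(n,[k for k in P], np.round(P["cam_to_world"],3).tolist())
    for q in["basket_tab","basket_frame","rail_a","rail_b","catch","buffer","slide_carrier","amber0","amber2","beaker","dish"]:
        for r in regions_of(P,q)[:3]:
            w=W[r["region"]]; print(q,round(r["p"],2),np.round(r["centre"]),np.round(np.nanpercentile(w,[3,50,97],axis=0),3).tolist() if len(w) else 0)
E
```

```text
pics
{'clock': np.float64(0.0), 'joint_pos': array([ 1.292,  0.333, -0.065,  1.461,  0.022,  1.35 , -0.089]), 'joint_velocities': array([ 0.   ,  0.001, -0.   , -0.001, -0.001,  0.   , -0.001]), 'tau': array([-1.0000e-03, -6.2547e+01,  4.9000e-02, -3.9161e+01,  1.6000e-02,
        1.0000e-02, -0.0000e+00]), 'position': array([ 0.158, -0.604,  0.23 ]), 'ee_rot': array([-0.701, -0.091,  0.701, -0.09 ]), 'ft_force': array([ 0.842, -0.233,  0.599]), 'torque': array([ 0.016, -0.034,  0.025]), 'grip_width': np.float64(0.999)}
scene ['color', 'range_z', 'fx', 'fy', 'cx', 'cy', 'cam_to_world', 'shot'] [[-0.626, -0.407, 0.665, 1.104], [0.78, -0.333, 0.53, 0.456], [0.005, 0.851, 0.525, 0.595], [0.0, 0.0, 0.0, 1.0]]
basket_tab 0.96 [284. 221.] [[0.643, -0.143, 0.0], [0.693, -0.101, 0.058], [0.714, -0.086, 0.175]]
basket_tab 0.93 [242. 200.] [[0.616, -0.285, 0.002], [0.633, -0.25, 0.057], [0.651, -0.236, 0.175]]
basket_tab 0.63 [216. 294.] [[0.401, -0.148, 0.052], [0.487, -0.105, 0.118], [0.502, -0.087, 0.236]]
basket_frame 0.89 [217. 293.] [[0.394, -0.225, 0.0], [0.487, -0.106, 0.117], [0.502, 
[... 3043 characters left out ...]
0.667, 0.165, 0.056], [0.691, 0.189, 0.087]]
amber0 0.57 [175. 200.] [[0.639, 0.236, 0.007], [0.65, 0.249, 0.046], [0.669, 0.269, 0.072]]
amber2 0.93 [242. 401.] [[0.559, -0.167, 0.002], [0.573, -0.145, 0.058], [0.598, -0.128, 0.087]]
amber2 0.58 [168. 245.] [[0.654, 0.149, 0.006], [0.667, 0.165, 0.056], [0.691, 0.189, 0.087]]
amber2 0.57 [175. 200.] [[0.639, 0.236, 0.007], [0.65, 0.249, 0.046], [0.669, 0.269, 0.072]]
beaker 0.71 [349. 402.] [[0.344, -0.196, 0.001], [0.373, -0.176, 0.026], [0.398, -0.139, 0.087]]
dish 0.8 [319. 313.] [[0.37, -0.048, 0.003], [0.408, -0.01, 0.011], [0.445, 0.028, 0.017]]
dish 0.75 [210. 175.] [[0.537, 0.243, 0.16], [0.542, 0.249, 0.163], [0.546, 0.256, 0.169]]
```

View pics/scene0.png

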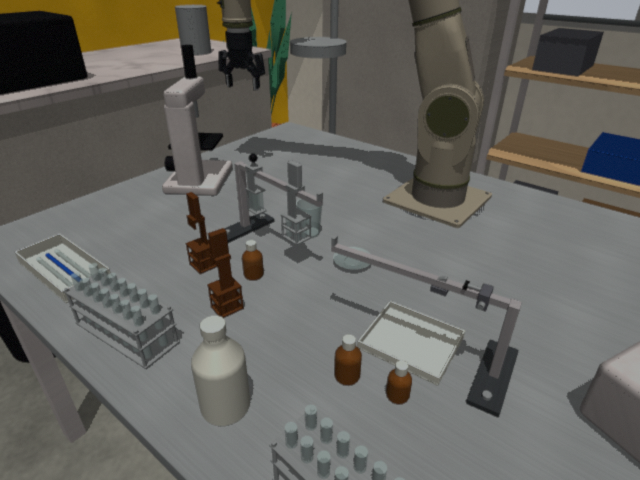

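View pics/top0.png

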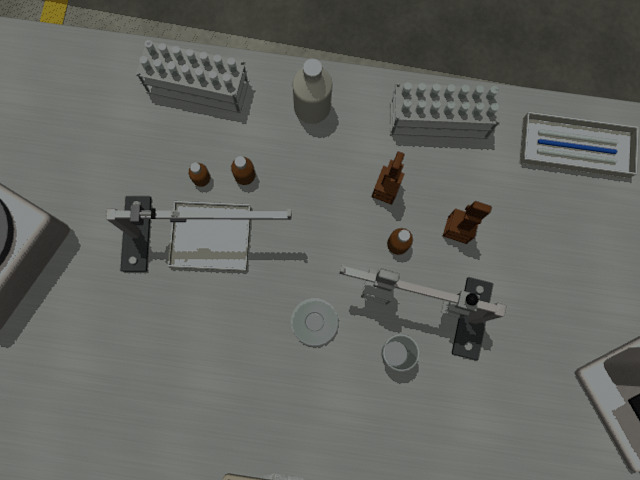

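Run:
```python
from h import *
def fit(w,n):
    # bin along y, midpoint in x
    ys=np.arange(w[:,1].min(),w[:,1].max(),.01); 
    m=w[:,:2].mean(0); d=np.linalg.svd(w[:,:2]-m,full_matrices=False)[2][0]; d*=np.sign(d[1])
    s=(w[:,:2]-m)@d; t=(w[:,:2]-m)@[d[1],-d[0]]
    print(n,len(w),'m',m.round(4),'yaw(x/y)',np.arctan2(-d[0],d[1]).round(4),'ends',(m+d*s.min()).round(4),(m+d*s.max()).round(4),'t',np.percentile(t,[2,98]).round(4),'z',np.median(w[:,2]).round(4))
for n in["top","scene"]:
    P=camera(n); W=pts(P).reshape(-1,3); W=W[~np.isnan(W[:,0])]
    x,y,z=W.T
    s=lambda a,b,c,d,e,f: W[(x>a)&(x<b)&(y>c)&(y<d)&(z>e)&(z<f)]
    fit(s(.42,.53,-.34,.03,.174,.186),'A top')
    fit(s(.42,.53,-.06,.03,.186,.205),'A stop')
    fit(s(.48,.6,.02,.35,.156,.165),'B top')
    fit(s(.48,.6,.02,.12,.168,.185),'B stop')
    fit(s(.44,.51,-.14,-.08,.222,.25),'tab')
    fit(s(.42,.51,-.16,-.06,.10,.13),'frame')
```

```text
A top 1126 m [ 0.4695 -0.185 ] yaw(x/y) -0.1052 ends [ 0.4559 -0.313 ] [ 0.4848 -0.0398] t [-0.0119  0.0086] z 0.1803
A stop 30 m [ 0.4848 -0.0428] yaw(x/y) 1.4554 ends [ 0.4911 -0.0435] [ 0.4792 -0.0421] t [-0.0026  0.0027] z 0.1964
B top 1151 m [0.5488 0.198 ] yaw(x/y) 0.1443 ends [0.5696 0.0549] [0.5266 0.3506] t [-0.0078  0.0071] z 0.1601
B stop 24 m [0.5683 0.0576] yaw(x/y) -1.3943 ends [0.5629 0.0567] [0.5745 0.0587] t [-0.0019  0.0018] z 0.1756
tab 211 m [ 0.4768 -0.1135] yaw(x/y) -0.1387 ends [ 0.4746 -0.1291] [ 0.479  -0.0979] t [-0.006   0.0076] z 0.2373
frame 358 m [ 0.4681 -0.1105] yaw(x/y) -0.4309 ends [ 0.4561 -0.1367] [ 0.4807 -0.0831] t [-0.0152  0.0247] z 0.1183
A top 528 m [ 0.4773 -0.1597] yaw(x/y) -0.1002 ends [ 0.4621 -0.3108] [ 0.4898 -0.0359] t [-0.0134  0.0098] z 0.1793
A stop 40 m [ 0.4875 -0.0401] yaw(x/y) 1.2238 ends [ 0.4932 -0.0421] [ 0.4799 -0.0373] t [-0.0046  0.0032] z 0.1924
B top 1122 m [0.5505 0.2143] yaw(x/y) 0.1296 ends [0.5709 0.0575] [0.5327 0.351 ] t [-0.0091  0.0111] z 0.1594
B stop 37 m [0.5714 0.061 ] yaw(x/y) 1.5349 ends [0.5777 0.0608] [0.5634 0.0613] t [-0.0038  0.0029] z 0.1743
tab 136 m [ 0.4828 -0.1079] yaw(x/y) 0.0006 ends [ 0.4828 -0.1287] [ 0.4827 -0.0948] t [-0.0082  0.0058] z 0.2321
frame 338 m [ 0.4839 -0.1058] yaw(x/y) 0.5962 ends [ 0.5028 -0.1337] [ 0.4673 -0.0813] t [-0.0287  0.0238] z 0.1172
```

The scene picture shows the grey basket hanging on the upper rail at (293,205), with that rail's stop at (320,195). The lower rail's free end is at (335,240) and its block and catch are at (440-490,290). The brown look-alikes stand on the bench. The top view agrees: basket (387,278), A stop (343,269), B stop (289,214), B block (177,215).

Run:
```python
from h import *
from scipy.spatial.transform import Rotation as R
o=monitor.get_obs(); print(R.from_quat(o["ee_rot"]).as_matrix().round(3))
P=camera("scene"); W=pts(P).reshape(-1,3); Q=camera("top"); W2=pts(Q).reshape(-1,3)
W=np.vstack([W,W2])
g={}
for a in W[(W[:,2]>.1)&(W[:,0]>-.1)&(W[:,0]<.75)&(abs(W[:,1])<.75)]:
    k=tuple(np.floor(a[:2]/.1).astype(int)); g[k]=max(g.get(k,0),a[2])
for i in range(-1,8): print(i,[f"{g.get((i,j),0):.2f}" for j in range(-8,5)])
P=camera("wrist"); save(P,"w0"); print(np.round(P["cam_to_world"],3).tolist(),P["fx"])
# B profile: per-y max z (top cam), along rail
for q,n in((W2,'top'),):
  d=np.array([-.14,.99]);p0=np.array([.5685,.056])
  s=(q[:,:2]-p0)@d;t=(q[:,:2]-p0)@[d[1],-d[0]]
  for a in np.arange(0,.31,.005):
    m=(s>=a)&(s<a+.005)&(abs(t)<.03)&(q[:,2]>.12)
    if a>.17 and m.any(): print(round(a,3),q[m,2].max().round(4),np.percentile(t[m],[2,98]).round(3))
```

```text
[[ 0.     0.253 -0.967]
 [-0.    -0.967 -0.253]
 [-1.     0.    -0.   ]]
-1 ['0.00', '0.00', '0.00', '0.00', '0.00', '0.00', '0.45', '0.50', '0.43', '0.00', '0.00', '0.00', '0.00']
0 ['0.00', '0.00', '0.00', '0.00', '0.00', '0.00', '0.50', '0.51', '0.44', '0.00', '0.00', '0.00', '0.00']
1 ['0.00', '0.49', '0.49', '0.00', '0.00', '0.00', '0.00', '0.00', '0.00', '0.00', '0.00', '0.00', '0.00']
2 ['0.00', '0.49', '0.48', '0.00', '0.00', '0.00', '0.00', '0.00', '0.00', '0.00', '0.00', '0.00', '0.00']
3 ['0.00', '0.38', '0.30', '0.00', '0.00', '0.00', '0.00', '0.00', '0.00', '0.00', '0.00', '0.00', '0.00']
4 ['0.00', '0.29', '0.30', '0.00', '0.18', '0.22', '0.24', '0.24', '0.00', '0.00', '0.00', '0.00', '0.12']
5 ['0.00', '0.00', '0.00', '0.00', '0.00', '0.00', '0.12', '0.12', '0.18', '0.17', '0.17', '0.17', '0.12']
6 ['0.00', '0.00', '0.00', '0.00', '0.00', '0.18', '0.18', '0.17', '0.00', '0.00', '0.00', '0.00', '0.00']
7 ['0.00', '0.00', '0.00', '0.00', '0.00', '0.00', '0.18', '0.13', '0.00', '0.00', '0.00', '0.00', '0.00']
[[0.252, 0.935, 0.25, 0.221], [-0.968, 0.244, 0.065, -0.587], [0.0, -0.258, 0.966, 0.374], [0.0, 0.0, 0.0, 1.0]] 414.2258674492314
0.175 0.1638 [-0.005  0.006]
0.18 0.1637 [-0.008  0.006]
0.185 0.1626 [-0.008  0.006]
0.19 0.1671 [-0.008  0.005]
0.195 0.1692 [-0.008  0.005]
0.2 0.1668 [-0.008  0.005]
0.205 0.1641 [-0.007  0.006]
0.21 0.1634 [-0.005  0.006]
0.215 0.1618 [-0.005  0.006]
0.22 0.1624 [-0.005  0.006]
0.225 0.1705 [-0.006  0.007]
0.23 0.1727 [-0.008  0.009]
0.235 0.1682 [-0.007  0.008]
0.24 0.1699 [-0.005  0.006]
0.245 0.1689 [-0.005  0.007]
0.25 0.1719 [-0.014  0.014]
0.255 0.1728 [-0.014  0.022]
0.26 0.1727 [-0.014  0.023]
0.265 0.1718 [-0.014  0.016]
0.27 0.1669 [-0.011  0.007]
0.275 0.1639 [-0.005  0.007]
0.28 0.1639 [-0.005  0.007]
0.285 0.163 [-0.006  0.007]
0.29 0.165 [-0.006  0.007]
0.295 0.1631 [-0.009  0.009]
0.3 0.1633 [-0.01  0.01]
0.305 0.1632 [-0.01   0.011]
```

Request:
step_arm(increments=[[0.085,0.01,0.037,0.01,0.1],[0.085,0.01,0.037,0.01,0.1],[0.085,0.01,0.037,0.01,0.1],[0.085,0.01,0.037,0.01,0.1],[0.085,0.025,0.03,0.01,0.1],[0.085,0.025,0.03,0.01,0.1],[0.085,0.025,0.03,0.01,0.1],[0.085,0.025,0.03,0.01,0.1],[0.085,0.025,0.03,0.01,0.1],[0.085,0.025,0.03,0.01,0.1],[0.085,0.025,0.03,0.01,0.1],[0.085,0.025,0.03,0.01,0.1]], force=40)

```text
clock: 2.45
position: [0.399, -0.2149, 0.3522]
ee_rot: [-0.527, -0.471, 0.527, -0.472]
ft_force: [0.5, -1.0, -0.2]
grip_width: 0.995
```

Request:
step_arm(increments=[[0.085,0.026,0.025,0.01,0.01],[0.085,0.026,0.025,0.01,0],[0.085,0.026,0.025,0.01,0],[0.085,0,0,0,0],[0.085,0,0,0,0]])

```text
clock: 2.87
position: [0.4772, -0.1399, 0.3816]
ee_rot: [0.525, 0.474, -0.524, 0.474]
ft_force: [-1.0, -0.5, 0.2]
grip_width: 0.995
```

Run:
```python
from h import *
from scipy.spatial.transform import Rotation as R
o=monitor.get_obs(); print(o["position"].round(4),R.from_quat(o["ee_rot"]).as_matrix().round(4)[:,1],o["ft_force"].round(2),o["clock"])
P=camera("wrist"); save(P,"w1"); W=pts(P).reshape(-1,3); W=W[~np.isnan(W[:,0])]; x,y,z=W.T
def rect(n,m):
    w=W[m]
    if len(w)<8: print(n,len(w));return
    r=cv2.minAreaRect((w[:,:2]*1e4).astype(np.float32)); print(n,len(w),'c',np.array(r[0]).round(1)/1e4,'size',np.array(r[1]).round(0)/10,'ang',round(r[2],2),'z',np.median(w[:,2]).round(4), 'mean',w.mean(0).round(4))
b=(x>.42)&(x<.53)
rect('tab',b&(y>-.15)&(y<-.07)&(z>.232)&(z<.245))
rect('saddle',b&(y>-.15)&(y<-.07)&(z>.184)&(z<.192))
rect('A far',b&(y>-.085)&(y<-.03)&(z>.174)&(z<.186))
rect('A near',b&(y>-.22)&(y<-.14)&(z>.174)&(z<.186))
rect('stop',b&(y>-.06)&(y<-.0)&(z>.190)&(z<.204))
```

```text
[ 0.4772 -0.1399  0.3816] [ 9.949e-01 -1.007e-01  8.000e-04] [-1.01 -0.52  0.17] 2.8667
tab 900 c [ 0.47766 -0.11046] size [31.4 14. ] ang 83.68 z 0.2374 mean [ 0.4777 -0.1101  0.2373]
saddle 472 c [ 0.47777 -0.11039] size [30. 26.] ang 81.9 z 0.1878 mean [ 0.4782 -0.1096  0.1877]
A far 847 c [ 0.48291 -0.06381] size [43.4 11.7] ang 84.86 z 0.1798 mean [ 0.483  -0.063   0.1798]
A near 1208 c [ 0.47059 -0.17974] size [80.9 11.4] ang 83.86 z 0.1797 mean [ 0.4705 -0.1786  0.1797]
stop 159 c [ 0.48515 -0.03955] size [ 6.1 11.4] ang 84.15 z 0.1957 mean [ 0.4851 -0.0397  0.1953]
```

View pics/w1.png

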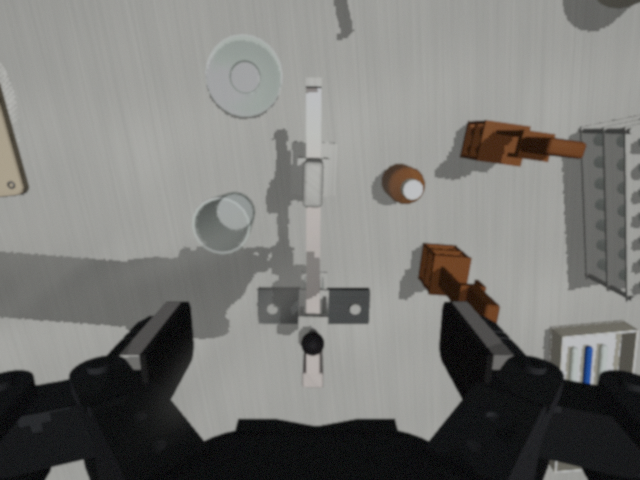

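Seen from close by: the tab is at (313,185), the A stop at (314,83) and the slide carrier's knob at (312,342). The measured sizes match the specification, so I'll go down and grip.

Request:
step_arm(increments=[[0.06,0.0005,0.0295,-0.01,-0.005],[0.06,0,0,-0.03,0],[0.06,0,0,-0.03,0],[0.06,0,0,-0.03,0],[0.06,0,0,-0.03,0],[0.06,0,0,-0.02,0],[0.06,0,0,-0.015,0],[0.06,0,0,-0.012,0],[0.06,0,0,-0.0066,0],[0.06,0,0,0,0],[0.06,0,0,0,0]])

```text
clock: 3.83
position: [0.4767, -0.1127, 0.1982]
ee_rot: [0.527, 0.471, -0.527, 0.472]
ft_force: [0.3, -0.4, 0.2]
grip_width: 0.702
```

Request:
step_arm(increments=[[0.06,0.001,0.0023,0,0.005],[0.03,0,0,0,0],[0.014,0,0,0,0],[0.005,0,0,0,0],[0.005,0,0,0,0],[0.005,0,0,0,0]], force=40)

```text
clock: 4.33
position: [0.4779, -0.1099, 0.1981]
ee_rot: [0.526, 0.473, -0.525, 0.473]
ft_force: [-0.4, 0.1, 3.6]
grip_width: 0.162
```

Run:
```python
from h import *
from scipy.spatial.transform import Rotation as R
o=monitor.get_obs(); print(o["position"].round(4),R.from_quat(o["ee_rot"]).as_matrix().round(4)[:,1],o["ft_force"].round(2),o["torque"].round(2),o["grip_width"],o["clock"])
```

```text
[ 0.4779 -0.1099  0.1981] [ 9.945e-01 -1.048e-01  7.000e-04] [-0.36  0.07  3.63] [ 0.12  0.03 -0.01] 0.16191611120219743 4.3333
```

Request:
step_arm(increments=[[0.005,0,0,0.004,0],[0.005,0,0,0.008,0],[0.005,0,0,0.008,0],[0.005,0,0,0.008,0],[0.005,0,0,0,0],[0.005,0,0,0,0]])

```text
clock: 4.83
position: [0.4779, -0.11, 0.2263]
ee_rot: [0.526, 0.473, -0.525, 0.473]
ft_force: [-0.5, 0.7, -3.0]
grip_width: 0.16
```

Run:
```python
from h import *
o=monitor.get_obs(); print(o["position"].round(4),o["ft_force"].round(2),o["torque"].round(2),o["grip_width"],o["clock"])
P=camera("wrist"); save(P,"w2"); W=pts(P).reshape(-1,3); W=W[~np.isnan(W[:,0])]; x,y,z=W.T
def rect(n,m):
    w=W[m]
    if len(w)<8: print(n,len(w));return
    r=cv2.minAreaRect((w[:,:2]*1e4).astype(np.float32)); print(n,len(w),'c',np.array(r[0]).round(1)/1e4,'size',np.array(r[1]).round(0)/10,'ang',round(r[2],2),'z',np.median(w[:,2]).round(4))
b=(x>.42)&(x<.53)
rect('saddle',b&(y>-.15)&(y<-.07)&(z>.208)&(z<.222))
rect('tab',(x>.465)&(x<.49)&(y>-.13)&(y<-.09)&(z>.25)&(z<.28))
rect('stop',b&(y>-.06)&(y<-.0)&(z>.190)&(z<.204))
rect('A far',b&(y>-.085)&(y<-.045)&(z>.174)&(z<.186))
x0=x
bb=(x>.52)&(x<.6)
rect('Bstop',bb&(y>.03)&(y<.08)&(z>.169)&(z<.185))
rect('Btop',bb&(y>.06)&(y<.2)&(z>.155)&(z<.165))
```

```text
[ 0.4779 -0.11    0.2263] [-0.51  0.65 -2.98] [0.07 0.04 0.03] 0.16001082796919602 4.8333
saddle 1052 c [ 0.47875 -0.09911] size [ 9.1 26. ] ang 83.68 z 0.2156
tab 8853 c [ 0.47576 -0.1103 ] size [32.6 25.5] ang 82.66 z 0.2655
stop 448 c [ 0.4851  -0.03967] size [ 5.4 11.7] ang 83.85 z 0.1959
A far 2348 c [ 0.48225 -0.06506] size [40.9 11.8] ang 84.42 z 0.1798
Bstop 0
Btop 0
```

View pics/w2.png

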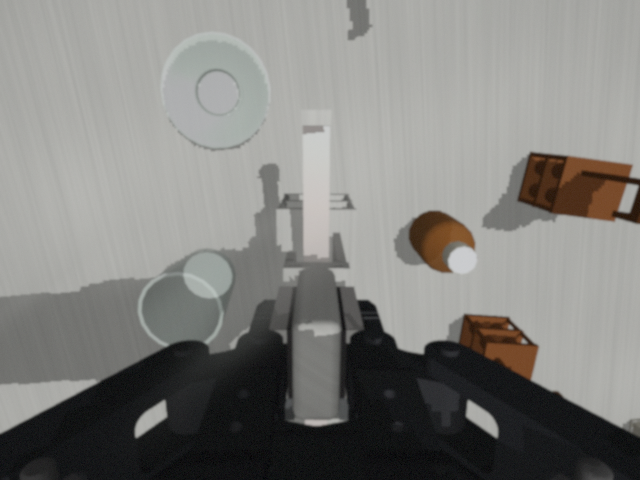

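The basket is lifted 28 mm and level. The bottom of the saddle clears the stop at (316,118) by about 11 mm. Next I slide it along the rail, over the stop and off the end.

Request:
step_arm(increments=[[0.005,0.0005,0.005,0,0],[0.005,0.0013,0.012,0,0],[0.005,0.0013,0.012,0,0],[0.005,0.0013,0.012,0,0],[0.005,0.0013,0.012,0,0],[0.005,0.0013,0.012,0,0],[0.005,0.0013,0.012,0,0],[0.005,0.0013,0.012,0,0],[0.005,0.0013,0.012,0,0],[0.005,0.0013,0.012,0,0],[0.005,0.0008,0.007,0,0],[0.005,0,0,0,0]])

```text
clock: 5.88
position: [0.4906, 0.0129, 0.2258]
ee_rot: [0.525, 0.474, -0.524, 0.474]
ft_force: [-0.5, 1.1, -2.9]
grip_width: 0.16
```

```bash
cat > look.py <<'E'
from h import *
from scipy.spatial.transform import Rotation as R
import sys
o=monitor.get_obs(); j=R.from_quat(o["ee_rot"]).as_matrix()[:,1]; print(o["position"].round(4),'yaw',np.arctan2(j[1],j[0]).round(4),o["ft_force"].round(2),o["torque"].round(2),o["grip_width"].round(3),o["clock"])
P=camera("wrist"); save(P,sys.argv[1]); W=pts(P).reshape(-1,3); W=W[~np.isnan(W[:,0])]; x,y,z=W.T
def rect(n,m):
    w=W[m]
    if len(w)<8: print(n,len(w));return
    r=cv2.minAreaRect((w[:,:2]*1e4).astype(np.float32)); print(n,len(w),'c',np.array(r[0]).round(1)/1e4,'size',np.array(r[1]).round(0)/10,'ang',round(r[2],2),'z',np.median(w[:,2]).round(4))
    if 'top' in n: print(np.polyfit(w[:,1],w[:,0],1).round(4))
bb=(x>.5)&(x<.6)
rect('Bstop',bb&(y>.03)&(y<.08)&(z>.169)&(z<.185))
rect('Btop',bb&(y>.05)&(y<.22)&(z>.157)&(z<.163))
E
python3 look.py w3
```

```text
Traceback (most recent call last):
  File "look.py", line 4, in <module>
    o=monitor.get_obs(); j=R.from_quat(o["ee_rot"]).as_matrix()[:,1]; print(o["position"].round(4),'yaw',np.arctan2(j[1],j[0]).round(4),o["ft_force"].round(2),o["torque"].round(2),o["grip_width"].round(3),o["clock"])
                                                                                                                                                                                    ^^^^^^^^^^^^^^^^^^^^^
AttributeError: 'float' object has no attribute 'round'
```

```bash
sed -i 's/o\["grip_width"\].round(3)/o["grip_width"]/' look.py; python3 look.py w3
```

```text
[0.4906 0.0129 0.2258] yaw -0.1013 [-0.53  1.05 -2.9 ] [-0.1   0.    0.05] 0.15991860726997628 5.8833
Bstop 465 c [0.56869 0.06126] size [12.7  6.3] ang 8.34 z 0.1757
[0.4631 0.5397]
Btop 4106 c [0.56417 0.09465] size [13.2 73.1] ang 8.41 z 0.1598
[-0.1366  0.5767]
```

Request:
step_arm(increments=[[0.005,0.004,0.001,0,0.02],[0.005,0.01,0.001,0,0.03],[0.005,0.012,0,-0.002,0.03],[0.005,0.012,0,-0.003,0.03],[0.005,0.012,0,-0.003,0.03],[0.005,0.012,0,-0.003,0.03],[0.005,0.012,0,-0.003,0.03],[0.005,0.0077,0,-0.003,0.025],[0.005,0.003,0,-0.0025,0.018],[0.005,0,0,0,0],[0.005,0,0,0,0]])

```text
clock: 6.85
position: [0.575, 0.012, 0.206]
ee_rot: [0.464, 0.533, -0.465, 0.533]
ft_force: [-0.4, 0.1, -3.1]
grip_width: 0.157
```

```bash
cat >> look.py <<'E'
rect('saddle front',bb&(y>.0)&(y<.06)&(z>.189)&(z<.203))
for a in np.arange(.05,.16,.015):
    m=bb&(y>a)&(y<a+.015)&(z>.157)&(z<.163)
    if m.any(): print(round(a+.0075,4),np.percentile(x[m],[1,99]).round(4),x[m].mean().round(4))
E
python3 look.py w4
```

```text
[0.575 0.012 0.206] yaw 0.1376 [-0.4   0.12 -3.09] [0.05 0.01 0.  ] 0.1573976835536911 6.85
Bstop 462 c [0.56898 0.06144] size [11.7  6. ] ang 7.61 z 0.1758
[0.3077 0.55  ]
Btop 4510 c [0.56386 0.09634] size [12.  64.9] ang 8.35 z 0.1598
[-0.1397  0.5774]
saddle front 1036 c [0.57328 0.02295] size [25.9  8.9] ang 7.4 z 0.1954
0.0575 [0.5628 0.5729] 0.5666
0.0725 [0.5608 0.5738] 0.5674
0.0875 [0.5589 0.5717] 0.5652
0.1025 [0.5569 0.5695] 0.5631
0.1175 [0.5545 0.5673] 0.5609
0.1325 [0.5539 0.5655] 0.5602
```

View pics/w4.png

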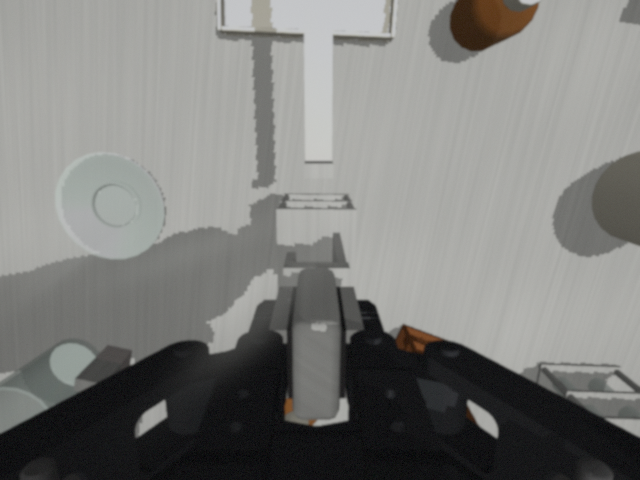

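The basket is in line with the lower rail, with the stop at (318,165) straight ahead and about 1 mm of sideways offset. I'll take it in over the stop.

Request:
step_arm(increments=[[0.005,0.0003,0.005,0,0.003],[0.005,-0.001,0.009,0,0],[0.005,-0.0013,0.009,0,0],[0.005,-0.0013,0.009,0,0],[0.005,-0.0013,0.009,0,0],[0.005,-0.0013,0.009,0,0],[0.005,-0.0013,0.009,0,0],[0.005,-0.0013,0.009,0,0],[0.005,-0.0007,0.0045,0,0],[0.005,0,0,0,0],[0.005,0,0,0,0]])

```text
clock: 7.82
position: [0.5662, 0.0846, 0.2062]
ee_rot: [0.463, 0.534, -0.464, 0.534]
ft_force: [0.1, -1.2, -3.1]
grip_width: 0.159
```

```bash
cat > look2.py <<'E'
from h import *
from scipy.spatial.transform import Rotation as R
import sys
o=monitor.get_obs(); j=R.from_quat(o["ee_rot"]).as_matrix()[:,1]; print(o["position"].round(4),'yaw',np.arctan2(j[1],j[0]).round(4),o["ft_force"].round(2),o["torque"].round(2),o["grip_width"],o["clock"])
P=camera("wrist"); save(P,sys.argv[1]); W=pts(P).reshape(-1,3); W=W[~np.isnan(W[:,0])]; x,y,z=W.T
d=np.array([-.1406,.9901]); n=np.array([.9901,.1406]); p0=np.array([.5693,.0584])
s=(W[:,:2]-p0)@d; t=(W[:,:2]-p0)@n
def band(nm,m):
    if m.sum()<8: print(nm,m.sum()); return
    print(nm,m.sum(),'s',np.percentile(s[m],[1,99]).round(4),'t',np.percentile(t[m],[1,50,99]).round(4),'z',np.median(z[m]).round(4))
sc=(o["position"][:2]-p0)@d; zu=o["position"][2]-.018; print('tcp s',sc.round(4),'t',((o["position"][:2]-p0)@n).round(4))
band('saddle',(abs(t)<.02)&(s>sc)&(s<sc+.03)&(abs(z-zu-.008)<.004))
band('rail',(abs(t)<.012)&(s>sc+.02)&(s<.19)&(abs(z-.16)<.003))
for a in np.arange(.17,.25,.003):
    m=(abs(t)<.0035)&(s>=a)&(s<a+.003)&(z>.15)&(z<.2)
    if len(sys.argv)>2 and m.sum()>3: print(a.round(3),m.sum(),np.percentile(z[m],[10,50,90]).round(4))
E
python3 look2.py w5 1
```

```text
[0.5662 0.0846 0.2062] yaw 0.1413 [ 0.09 -1.17 -3.1 ] [ 0.03 -0.05 -0.03] 0.15945915043250852 7.8167
tcp s 0.0264 t 0.0006
saddle 784 s [0.0331 0.0416] t [-0.0124  0.0006  0.0131] z 0.1957
rail 6323 s [0.0477 0.1429] t [-0.0058  0.0002  0.006 ] z 0.1598
```

Request:
step_arm(increments=[[0.005,0,0,-0.005,0],[0.005,0,0,-0.006,0],[0.005,0,0,-0.006,0],[0.005,0,0,-0.005,0],[0.005,0,0,-0.003,0],[0.005,0,0,-0.001,0],[0.005,0,0,-0.001,0],[0.005,0,0,0,0]])

```text
clock: 8.53
position: [0.5662, 0.0846, 0.1792]
ee_rot: [0.464, 0.534, -0.464, 0.534]
ft_force: [-0.2, 0.2, -3.2]
grip_width: 0.158
```

Request:
step_arm(increments=[[0.005,0,0,-0.0005,0],[0.005,0,0,-0.0005,0],[0.005,0,0,0,0]])

```text
clock: 8.78
position: [0.5662, 0.0846, 0.1783]
ee_rot: [0.464, 0.534, -0.463, 0.534]
ft_force: [-0.1, 0.0, -3.2]
grip_width: 0.16
```

Request:
step_arm(increments=[[0.005,0,0,-0.0004,0],[0.005,0,0,0,0],[0.005,0,0,0,0]])

```text
clock: 9.03
position: [0.5663, 0.0846, 0.1782]
ee_rot: [0.464, 0.534, -0.463, 0.534]
ft_force: [-1.7, 0.4, 0.9]
grip_width: 0.155
```

Request:
step_arm(increments=[[0.005,-0.0003,0.002,-0.0002,0],[0.005,-0.0006,0.0042,0,0],[0.005,-0.0009,0.0063,0,0],[0.005,-0.0009,0.0063,0,0],[0.005,-0.0009,0.0063,0,0],[0.005,-0.0009,0.0063,0,0],[0.005,-0.0009,0.0063,0,0],[0.005,-0.0009,0.0063,0,0],[0.005,-0.0006,0.0042,0,0],[0.005,-0.0003,0.002,0,0],[0.005,0,0,0,0]])

```text
clock: 9.95
position: [0.5592, 0.1356, 0.1782]
ee_rot: [0.464, 0.534, -0.463, 0.534]
ft_force: [0.2, -2.6, 6.8]
grip_width: 0.156
```

```bash
python3 look2.py w6 1
```

```text
[0.5592 0.1356 0.1782] yaw 0.1417 [ 0.22 -2.56  6.84] [-0.64 -0.1  -0.  ] 0.15644815708054938 9.95
tcp s 0.0779 t 0.0008
saddle 784 s [0.0847 0.093 ] t [-0.0121  0.0004  0.0134] z 0.1676
rail 7925 s [0.0991 0.1869] t [-0.0059  0.0001  0.0059] z 0.1598
0.17 177 [0.1589 0.1598 0.1607]
0.173 184 [0.1588 0.1597 0.1606]
0.176 183 [0.1592 0.16   0.1607]
0.179 186 [0.1589 0.1599 0.1608]
0.182 189 [0.1589 0.1598 0.1606]
0.185 162 [0.1589 0.1597 0.1606]
```

Request:
step_arm(increments=[[0.005,-0.0003,0.002,0.0002,0],[0.005,-0.0006,0.0042,0,0],[0.005,-0.0009,0.0063,0,0],[0.005,-0.0009,0.0063,0,0],[0.005,-0.0009,0.0063,0,0],[0.005,-0.0009,0.0063,0,0],[0.005,-0.0009,0.0063,0,0],[0.005,-0.0009,0.0063,0,0],[0.005,-0.0006,0.0042,0,0],[0.005,-0.0003,0.002,0,0],[0.005,0,0,0,0]])

```text
clock: 10.92
position: [0.5517, 0.1858, 0.1782]
ee_rot: [0.464, 0.534, -0.463, 0.534]
ft_force: [0.2, -3.5, 5.7]
grip_width: 0.156
```

```bash
python3 look2.py w7 1
```

```text
[0.5517 0.1858 0.1782] yaw 0.1417 [ 0.19 -3.53  5.67] [-0.63 -0.08  0.  ] 0.15589568429236877 10.9167
tcp s 0.1287 t 0.0005
saddle 785 s [0.1353 0.1438] t [-0.0124  0.0001  0.0131] z 0.1676
rail 3218 s [0.149  0.1896] t [-0.0059  0.0001  0.0059] z 0.1598
0.17 133 [0.1589 0.1598 0.1607]
0.173 140 [0.1589 0.1599 0.1606]
0.176 141 [0.1591 0.1599 0.1607]
0.179 144 [0.159  0.1598 0.1606]
0.182 142 [0.159  0.1598 0.1607]
0.185 144 [0.159  0.1598 0.1605]
0.188 142 [0.159  0.1599 0.1608]
0.191 147 [0.1605 0.1614 0.1623]
0.194 172 [0.1619 0.1629 0.164 ]
0.197 177 [0.1636 0.1647 0.1657]
0.2 169 [0.165  0.1659 0.1666]
0.203 146 [0.1593 0.1604 0.1662]
0.206 173 [0.1592 0.1598 0.1607]
0.209 169 [0.159  0.1599 0.1608]
0.212 173 [0.1591 0.1599 0.1607]
0.215 172 [0.1589 0.1598 0.1608]
0.218 182 [0.159  0.1599 0.1606]
0.221 183 [0.159  0.1598 0.1606]
0.224 182 [0.1591 0.1598 0.1608]
0.227 186 [0.159  0.1597 0.1606]
0.23 299 [0.1596 0.166  0.1675]
0.233 209 [0.166  0.1669 0.1678]
0.236 24 [0.1656 0.1664 0.1673]
```

View pics/w7.png

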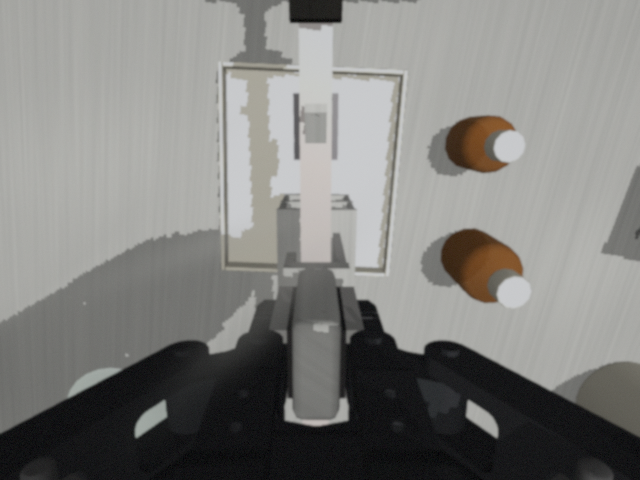

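The catch is at pixel (316,125), with its back at s≈0.2036 along the rail. The buffer face at the black block (316,10) is at s≈0.231, which agrees with the 27 mm spacing. I'll approach the ramp, then continue slowly.

Request:
step_arm(increments=[[0.005,-0.0003,0.002,0,0],[0.005,-0.0006,0.0042,0,0],[0.005,-0.0009,0.0063,0,0],[0.005,-0.0009,0.0063,0,0],[0.005,-0.0009,0.0063,0,0],[0.005,-0.0009,0.0063,0,0],[0.005,-0.0006,0.0042,0,0],[0.005,-0.0006,0.0042,0,0],[0.005,0,0,0,0]])

```text
clock: 11.72
position: [0.5459, 0.2258, 0.1781]
ee_rot: [0.464, 0.534, -0.463, 0.534]
ft_force: [1.2, -1.6, 5.4]
grip_width: 0.164
```

Request:
step_arm(increments=[[0.005,-0.0003,0.0025,0,0],[0.005,-0.0004,0.0025,0,0],[0.005,-0.0003,0.0025,0,0],[0.005,-0.0004,0.0025,0,0]])

```text
clock: 12.05
position: [0.5452, 0.2339, 0.1782]
ee_rot: [0.464, 0.533, -0.464, 0.534]
ft_force: [1.1, -9.5, 6.8]
grip_width: 0.158
```

Request:
step_arm(increments=[[0.005,-0.0003,0.0025,0,0],[0.005,-0.0004,0.0025,0,0],[0.005,-0.0003,0.0025,0,0],[0.005,-0.0004,0.0025,0,0]])

```text
clock: 12.38
position: [0.5444, 0.2422, 0.1782]
ee_rot: [0.464, 0.532, -0.465, 0.535]
ft_force: [1.5, -14.0, 9.5]
grip_width: 0.159
```

Request:
step_arm(increments=[[0.005,0,0,0,0],[0.005,0,0,0,0]])

```text
clock: 12.55
position: [0.5441, 0.2433, 0.1782]
ee_rot: [0.464, 0.533, -0.464, 0.534]
ft_force: [2.9, -9.4, 6.9]
grip_width: 0.159
```

```bash
python3 look2.py w8 1
python3 - <<'E'
from h import *
P=camera("scene"); cv2.imwrite("pics/s1.png",cv2.resize(P["color"][190:350,360:560,::-1],None,fx=4,fy=3.7))
E
```

```text
[0.5441 0.2433 0.1782] yaw 0.1393 [ 2.91 -9.41  6.93] [-1.97 -0.49 -0.02] 0.15913323489344974 12.55
tcp s 0.1866 t 0.0011
saddle 758 s [0.1932 0.2014] t [-0.0118  0.0009  0.0137] z 0.1676
rail 0
0.2 811 [0.161  0.1825 0.197 ]
0.203 131 [0.1592 0.16   0.1609]
0.206 119 [0.159  0.1597 0.1605]
0.209 124 [0.1589 0.1598 0.1605]
0.212 127 [0.1592 0.1598 0.1606]
0.215 118 [0.159  0.1597 0.1606]
0.218 127 [0.159  0.1598 0.1607]
0.221 131 [0.1592 0.1599 0.1606]
0.224 139 [0.159  0.1597 0.1605]
0.227 133 [0.1591 0.1599 0.1606]
0.23 100 [0.166  0.1669 0.1676]
0.233 154 [0.1661 0.1669 0.1675]
0.236 162 [0.1604 0.1666 0.1676]
0.239 142 [0.1603 0.1663 0.1674]
0.242 155 [0.1603 0.1664 0.1673]
0.245 149 [0.1601 0.1663 0.1674]
0.248 159 [0.1599 0.1663 0.1676]
```

View pics/s1.png

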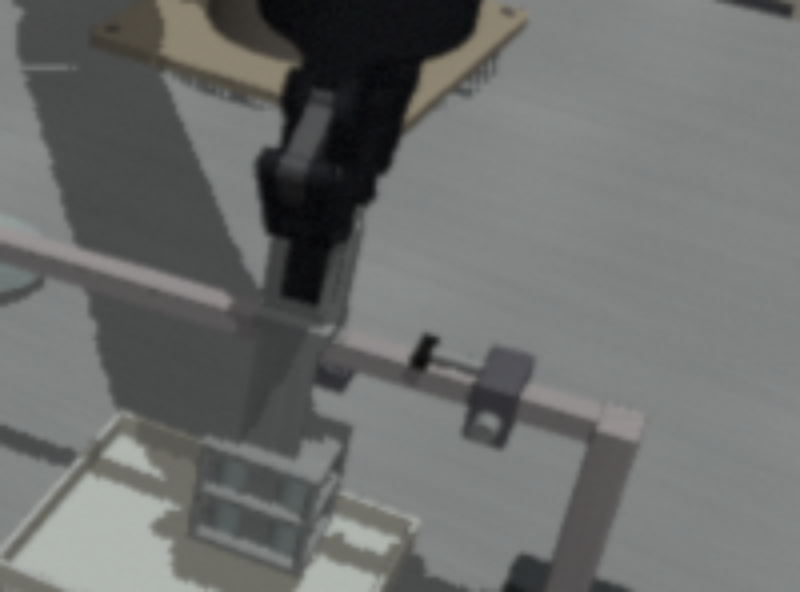

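The basket sits level on the rail with its saddle on the ramp and the catch going down. I'll continue slowly.

Request:
step_arm(increments=[[0.005,-0.0006,0.0022,0,0.001],[0.005,-0.0005,0.0022,0,0],[0.005,-0.0003,0.0022,0,0],[0.005,-0.0003,0.0022,0,0],[0.005,0,0,0,0]])

```text
clock: 13.07
position: [0.5419, 0.2535, 0.1783]
ee_rot: [0.464, 0.534, -0.463, 0.534]
ft_force: [1.5, -5.0, 6.4]
grip_width: 0.157
```

Request:
step_arm(increments=[[0.005,-0.0003,0.0025,0,0],[0.005,-0.0004,0.0025,0,0],[0.005,-0.0003,0.0025,0,0],[0.005,-0.0004,0.0025,0,0],[0.005,0,0,0,0]])

```text
clock: 13.48
position: [0.5405, 0.2635, 0.1782]
ee_rot: [0.463, 0.534, -0.463, 0.534]
ft_force: [1.3, -4.0, 6.6]
grip_width: 0.16
```

```bash
python3 look2.py w9 1
```

```text
[0.5405 0.2635 0.1782] yaw 0.1417 [ 1.34 -4.04  6.62] [-1.21 -0.36 -0.04] 0.15983713738325925 13.4833
tcp s 0.2072 t 0.0003
saddle 1482 s [0.214 0.237] t [-0.0126 -0.0001  0.0128] z 0.1671
rail 0
0.218 176 [0.1595 0.1633 0.1716]
0.221 670 [0.1599 0.1855 0.1976]
0.224 127 [0.1591 0.1599 0.1606]
0.227 70 [0.1593 0.1598 0.1606]
0.23 107 [0.166  0.1666 0.1675]
0.233 136 [0.1662 0.1668 0.1677]
0.236 156 [0.1604 0.1663 0.1676]
0.239 133 [0.1595 0.1663 0.1674]
0.242 140 [0.16   0.1664 0.1674]
0.245 142 [0.1599 0.1662 0.1674]
0.248 135 [0.1601 0.1662 0.1673]
```

Request:
step_arm(increments=[[0.005,-0.0003,0.002,0,0],[0.005,-0.0003,0.002,0,0],[0.005,-0.0003,0.002,0,0],[0.005,-0.0003,0.002,0,0],[0.005,0,0,0,0]])

```text
clock: 13.95
position: [0.5393, 0.2714, 0.1782]
ee_rot: [0.463, 0.534, -0.463, 0.534]
ft_force: [1.8, -5.5, 6.9]
grip_width: 0.157
```

Request:
step_arm(increments=[[0.005,-0.0002,0.0015,0,0],[0.005,-0.0002,0.0015,0,0],[0.005,0,0,0,0]])

```text
clock: 14.2
position: [0.539, 0.2741, 0.1783]
ee_rot: [0.463, 0.534, -0.463, 0.534]
ft_force: [1.3, -5.6, 7.1]
grip_width: 0.161
```

Request:
step_arm(increments=[[0.005,-0.0002,0.001,0,0],[0.005,-0.0001,0.001,0,0],[0.005,0,0,0,0]])

```text
clock: 14.45
position: [0.5388, 0.2755, 0.1782]
ee_rot: [0.463, 0.533, -0.464, 0.535]
ft_force: [0.9, -8.6, 7.8]
grip_width: 0.159
```

```bash
python3 look2.py w10 1
```

```text
[0.5388 0.2755 0.1782] yaw 0.1408 [ 0.89 -8.6   7.79] [-1.95 -0.23  0.05] 0.15879235448750764 14.45
tcp s 0.2192 t 0.0004
saddle 1736 s [0.2261 0.2488] t [-0.0125 -0.      0.0127] z 0.167
rail 0
0.23 78 [0.1662 0.1671 0.1755]
0.233 691 [0.1669 0.1846 0.1971]
0.236 145 [0.1642 0.1667 0.1676]
0.239 120 [0.1604 0.1663 0.1673]
0.242 128 [0.161  0.1665 0.1675]
0.245 129 [0.1605 0.1664 0.1677]
0.248 129 [0.1606 0.1665 0.1674]
```

Request:
step_arm(increments=[[0.005,-0.0001,0.001,0,0],[0.005,0,0,0,0]])

```text
clock: 14.67
position: [0.5387, 0.2761, 0.1782]
ee_rot: [0.463, 0.533, -0.464, 0.535]
ft_force: [1.2, -8.4, 9.6]
grip_width: 0.161
```

Request:
step_arm(increments=[[0.005,-0.0001,0.001,0,0],[0.005,0,0,0,0],[0.005,0,0,0,0]])

```text
clock: 14.92
position: [0.5387, 0.2769, 0.1782]
ee_rot: [0.463, 0.533, -0.464, 0.535]
ft_force: [-0.3, -10.9, 9.4]
grip_width: 0.16
```

```bash
python3 look2.py w11
python3 - <<'E'
from h import *
for n in("scene","top"):
    P=camera(n); W=pts(P)
    d=np.array([-.1406,.9901]); nn=np.array([.9901,.1406]); p0=np.array([.5693,.0584])
    W=W.reshape(-1,3); s=(W[:,:2]-p0)@d; t=(W[:,:2]-p0)@nn
    for a in np.arange(.18,.215,.003):
        m=(abs(t)<.006)&(s>=a)&(s<a+.003)&(W[:,2]>.155)&(W[:,2]<.19)
        if m.sum(): print(n,a.round(3),m.sum(),np.nanpercentile(W[m,2],[10,50,95]).round(4))
    if n=="scene": cv2.imwrite("pics/s2.png",cv2.resize(P["color"][230:330,390:530,::-1],None,fx=5.5,fy=5.5))
E
```

```text
[0.5387 0.2769 0.1782] yaw 0.1404 [ -0.26 -10.92   9.44] [-2.41 -0.02  0.06] 0.1603590813539312 14.9167
tcp s 0.2206 t 0.0004
saddle 1742 s [0.2275 0.2502] t [-0.0123  0.      0.0127] z 0.167
rail 0
scene 0.18 11 [0.1576 0.1599 0.1606]
scene 0.183 7 [0.1591 0.1597 0.1599]
scene 0.186 9 [0.158  0.1592 0.1604]
scene 0.189 8 [0.1585 0.1598 0.1608]
scene 0.192 9 [0.1585 0.1593 0.1599]
scene 0.195 9 [0.1591 0.1595 0.1614]
scene 0.198 3 [0.1594 0.1603 0.1611]
scene 0.201 4 [0.1704 0.1764 0.1815]
scene 0.204 5 [0.1677 0.1777 0.1856]
scene 0.213 2 [0.1678 0.1684 0.1691]
```

View pics/s2.png

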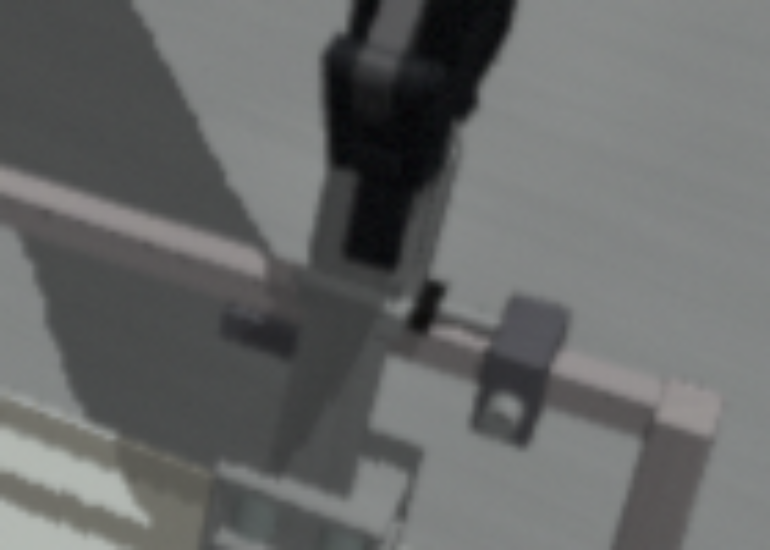

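Request:
step_arm(increments=[[0.005,-0.0001,0.001,0,0],[0.005,0,0,0,0],[0.005,0,0,0,0]])

```text
clock: 15.32
position: [0.5386, 0.2777, 0.1782]
ee_rot: [0.463, 0.533, -0.464, 0.535]
ft_force: [0.6, -11.0, 8.5]
grip_width: 0.159
```

```bash
cat > c.py <<'E'
from h import *
o=monitor.get_obs(); print(o["position"].round(4),o["ft_force"].round(2),o["torque"].round(2))
P=camera("scene"); W=pts(P)
for r in regions_of(P,"catch")[:3]: print(r["p"],r["centre"],np.nanpercentile(W[r["region"]],[3,50,97],axis=0).round(4).tolist())
d=np.array([-.1406,.9901]); p0=np.array([.5693,.0584])
for row in range(268,286,1): print(row,' '.join(f"{(W[row,c,2]-.16)*1e3:5.1f}" for c in range(428,456,2)))
print('s@277',[((W[277,c,:2]-p0)@d).round(3) for c in range(428,456,4)])
A=cv2.imread("pics/scene0.png")[260:300,415:475]; B=P["color"][260:300,415:475,::-1]
cv2.imwrite("pics/cmp.png",cv2.resize(np.hstack([A,B]),None,fx=6.6,fy=6.6,interpolation=cv2.INTER_CUBIC))
E
python3 c.py
```

```text
[0.5386 0.2777 0.1782] [  0.58 -10.97   8.51] [-2.46 -0.01  0.03]
268 -160.4 -160.7 -162.5 -159.8 -159.7 -159.7 -161.0 -161.0 -159.0 -160.2  28.1  31.1  35.7  42.2
269 -159.1 -162.5 -161.0 -161.4 -160.6 -159.3 -160.1 -162.1 -161.8 -160.9  26.9  28.3  34.2  40.1
270 -162.0 -160.3 -160.1 -160.4 -161.2 -159.9 -160.4 -159.7 -161.0 -161.6  25.5  26.2  32.6  39.4
271 -160.7 -161.9 -160.3 -160.7 -160.1 -159.7 -160.9 -160.7 -161.5 -160.7  22.6  24.5  31.1  37.1
272 -160.0 -161.4 -160.2 -159.7 -160.2 -160.8 -161.3 -161.3 -159.9 -160.7  22.0  23.6  28.8  35.8
273   0.2 -159.3 -161.1 -161.0 -159.0 -160.3 -159.9 -160.8 -159.9 -162.1  20.5  21.6  28.0  32.2
274  -2.0  -0.3   0.3 -157.8 -159.9 -158.5 -160.7 -159.5 -160.0 -159.8  20.1  19.0  25.5  31.3
275  -0.9  -0.2  -0.4  -0.6 -161.4 -157.8 -162.0 -161.0 -161.3 -159.9  17.3  18.3  23.6  30.9
276  -0.9  -1.0  -0.9  -0.6  -0.1   0.1 -160.0 -163.3   5.0  13.0  14.8  15.8  22.1  27.2
277   0.2  -1.0  -0.8  -0.2   1.8   0.5   1.5   3.6   6.2   5.3  12.5  12.8  19.8  25.8
278  -1.5  -1.0  -0.9   0.1  -0.9  -0.5   2.3   5.2   6.4   8.6  10.7  11.8  18.2  18.4
279  -2.8  -2.0  -0.6  -0.4  -2.5   1.4   2.3   1.7   4.1   8.9   8.0  10.1  12.1  17.9
280  -6.0  -5.0  -2.0  -2.3  -1.0  -1.0   0.6   2.2   2.4   7.7   8.2   7.7  10.0  11.4
281  -7.5  -7.1  -5.3  -2.8  -2.4  -2.6   0.5  -0.7   1.1   8.4   7.7   8.4   9.1   6.8
282  -8.0  -8.6  -5.3  -5.5  -4.1  -3.3  -1.0  -1.1   0.2   7.6   8.0   7.4   8.6   7.4
283 -11.0 -10.6  -7.9  -5.6  -6.2  -4.8  -3.5  -2.4   5.1   4.5   6.1   8.2   8.1   7.9
284 -159.3 -11.3 -10.8  -9.6  -7.0  -5.8  -5.4  -4.4   3.3   4.4   6.1   6.4   8.1   8.0
285 -160.7 -158.9 -12.2 -11.4  -9.3  -8.9  -7.1  -6.8   1.4   1.3   3.5   3.9   5.3   6.0
s@277 [np.float64(0.175), np.float64(0.18), np.float64(0.187), np.float64(0.192), np.float64(0.199), np.float64(0.206), np.float64(0.213)]
```

View pics/cmp.png

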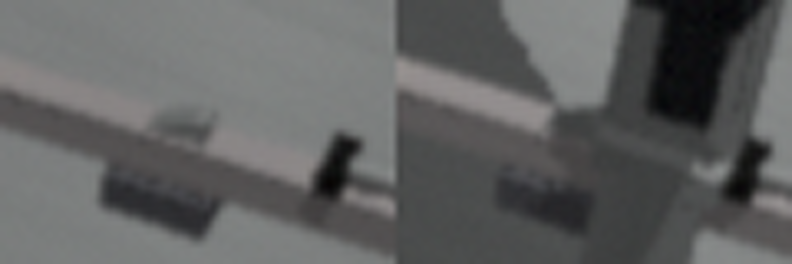

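The catch has snapped up: its ramp is visible behind the saddle at (570,125), and depth there rises to 6 mm above the rail. The buffer is in about 5 mm. I'll ease off so the basket settles against the catch, then release it.

Request:
step_arm(increments=[[0.005,0.0001,-0.001,0,0],[0.005,0.0001,-0.001,0.0001,0],[0.005,0.0001,-0.0005,0.0001,0],[0.005,0,0,0.0001,0],[0.005,0,0,0,0]])

```text
clock: 15.83
position: [0.5385, 0.2774, 0.1782]
ee_rot: [0.464, 0.534, -0.463, 0.534]
ft_force: [4.0, -1.1, 2.9]
grip_width: 0.161
```

Request:
step_arm(increments=[[0.005,-0.0002,-0.001,0,0],[0.005,0,-0.0005,0,0],[0.005,0,-0.0005,0,0],[0.005,0,0,0,0]])

```text
clock: 16.17
position: [0.5382, 0.277, 0.1782]
ee_rot: [0.464, 0.535, -0.462, 0.534]
ft_force: [6.5, 4.1, -1.5]
grip_width: 0.156
```

Request:
step_arm(increments=[[0.005,0.0004,0.0006,0,0],[0.005,0.0002,0,0,0],[0.005,0,0,0,0]], force=20)

```text
clock: 16.42
position: [0.5383, 0.277, 0.1782]
ee_rot: [0.463, 0.535, -0.462, 0.534]
ft_force: [2.1, 5.2, 0.5]
grip_width: 0.16
```

Request:
step_arm(increments=[[0.016,0,0.0005,0,0],[0.018,0,0,0,0],[0.025,0,0,0,0],[0.035,0,0,0,0],[0.05,0,0,0,0],[0.06,0,0,0,0],[0.06,0,0,0,0]])

```text
clock: 17.0
position: [0.5386, 0.2761, 0.1781]
ee_rot: [0.463, 0.534, -0.463, 0.534]
ft_force: [0.3, -0.2, -0.6]
grip_width: 0.7
```

Request:
step_arm(increments=[[0.06,0,0,0.005,0],[0.06,0,0,0.01,0],[0.06,0,0,0.02,0],[0.06,0,0,0.03,0],[0.06,0,0,0.03,0],[0.06,0,0,0.03,0],[0.06,0,-0.03,0.02,0],[0.06,0,-0.04,0,0],[0.06,0,-0.04,0,0],[0.06,0,-0.02,0,0],[0.06,0,0,0,0]])

```text
clock: 17.92
position: [0.5398, 0.1403, 0.3243]
ee_rot: [0.465, 0.531, -0.466, 0.533]
ft_force: [1.4, 0.2, -0.3]
grip_width: 0.706
```

Run:
```python
from h import *
o=monitor.get_obs(); print(o["position"].round(4),o["ft_force"].round(2),o["clock"])
P=camera("wrist"); W=pts(P).reshape(-1,3); W=W[~np.isnan(W[:,0])]; z=W[:,2]
d=np.array([-.1406,.9901]); n=np.array([.9901,.1406]); p0=np.array([.5693,.0584])
s=(W[:,:2]-p0)@d; t=(W[:,:2]-p0)@n
m=(abs(t)<.02)&(z>.205)&(z<.225)&(s>.19)&(s<.25); print('tab',m.sum(),np.percentile(s[m],[1,99]).round(4),np.percentile(t[m],[1,99]).round(4),z[m].mean().round(4))
for a in np.arange(.185,.245,.003):
    k=(abs(t)<.0035)&(s>=a)&(s<a+.003)&(z>.15)&(z<.23)
    if k.sum()>3: print(a.round(3),k.sum(),np.percentile(z[k],[10,50,90]).round(4))
S=camera("scene"); save(S,"s3"); cv2.imwrite("pics/fin.png",np.hstack([S["color"][140:440,170:570,::-1],P["color"][:300,120:520,::-1]]))
```

```text
[0.5398 0.1403 0.3243] [ 1.36  0.16 -0.34] 17.9167
tab 878 [0.2034 0.2182] [-0.0071  0.0065] 0.2168
0.185 48 [0.1589 0.1598 0.1604]
0.188 49 [0.1592 0.1602 0.1608]
0.191 50 [0.1603 0.1612 0.1623]
0.194 54 [0.1618 0.1629 0.164 ]
0.197 52 [0.1633 0.1643 0.1655]
0.2 66 [0.1649 0.1659 0.178 ]
0.203 266 [0.1768 0.2042 0.2174]
0.206 78 [0.2173 0.2181 0.2189]
0.209 81 [0.2171 0.218  0.219 ]
0.212 80 [0.2171 0.218  0.2188]
0.215 82 [0.2171 0.218  0.2189]
0.218 7 [0.217  0.2173 0.2179]
```

View pics/fin.png

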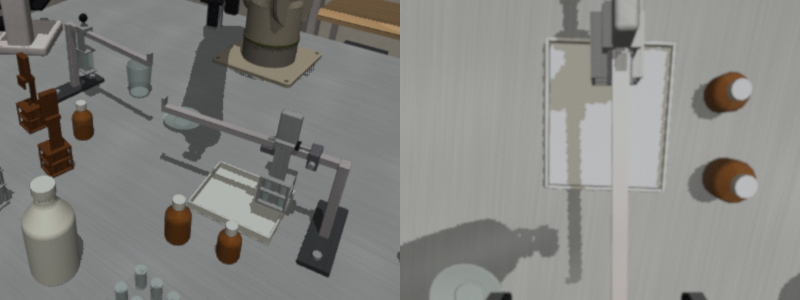

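The catch is fully up (5.9 mm) behind the saddle. The basket hangs level against the buffer with its tab top at 0.218 m, as expected when it sits on the rail. The other carrier and the glassware haven't moved.

```bash
python3 -c "
from workcell import ticket
print(ticket.hand_in())"
```

```text
the job is handed in; nothing more can be done
None
```

The tube basket is now on the lower rail, held between the catch and the buffer. I let go of it, moved the arm clear and handed the job in at about 18 s on the robot's clock; no verdict came back.

- **Transfer:** I lifted the basket 28 mm, took it over the upper rail's stop and off the end. I then brought it in over the lower rail's stop and set it down just inside.
- **Slide:** I slid it gently along the lower rail over the catch, pushing the buffer in about 5 mm. When I then eased it back, the catch held it.
- **Last checks:** The catch is fully up, about 6 mm, behind the saddle. The tab top is at 0.218 m, so the basket is level and down on the rail. The slide carrier, bottles, beaker and dish look untouched, and wrist force read about zero with the gripper clear.
- **What differed:** While crossing the ramp, the force along the rail briefly reached about 14 N, above the expected 3–6 N. Down-load on the rail was about 10–13 N at most. The catch appeared to snap up about 1–2 mm later than my camera estimate, still well short of ramming the buffer.

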